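Slide the orange sample carrier into the corner of the locating fence

ROBOT

A 6-joint arm with a two-finger parallel gripper is mounted at the origin on the work surface. World frame = base frame: x ahead of the robot, y to its left, z up, the work surface at z = 0. Lengths are in m, angles in rad, forces in N, time in s.
With the tool pointing down it reaches from about 0.35 to 0.85 m from the base axis. Payload 8.1 kg.
Tool frame: the origin (TCP) lies where the fingers leave the gripper's body, on its centre line; the fingertips stand 84 mm ahead of it and the grasp point (between the pads) lies 65 mm ahead of it; z points along the fingers, y is the line along which they close (so a half turn about z gives the same grasp; the last joint's range is limited). The gripper opens to 93 mm and grips with 3 to 60 N. Pads are 15 mm wide; open, the fingers measure 128 mm over their backs; the gripper's body (75 mm by 188 mm) begins 65 mm behind the grasp point.
Start: joints at [-1.417, 0.13, 1.488, -0, 1.523, -0.085], TCP at [0.142, -0.583, 0.303] pointing down, gripper open.
Joint ranges: [-2.96, 2.96], [-0.89, 2.26], [0.02, 2.5], [-1.34, 4.48], [0, 2.73], [-2.66, 2.66]. Speed limits (rad/s): [2.39, 2.39, 2.79, 3.14, 3.14, 3.14].

INTERFACE

Orientations are given as a rotation vector (axis times angle).
In Python, from plant import robot gives the robot as it stands.
- The arm moves only by the shell command python3 -m jog 'ROWS' [FORCE]. ROWS is text: rows parted by semicolons, each of 5 numbers parted by spaces: the opening, from 0 (shut) to 1 (fully open), then the shift along the tool's x, y, z in m, then the turn about the tool's z in degrees. A call has 1 to 10 rows; each row shifts and turns the commanded pose from where the row before left it, along the tool's axes as they then stand; what a row does not reach is not made up. A row lasts 1/12 s, in which the tool goes at most 41.7 mm and 7.16 degrees, less where a joint would pass 70% of its speed; a pose out of reach is approached as far as the arm can. A call with a gripper value outside its range is refused whole. The fingers move at their own pace and stop on an object; FORCE is the grip in N (left out, the last holds). Time passes only in rows, so rows that do not move let the fingers close. It gives the time, the measured TCP pose, the force, the opening and the grip force at its end, in the units of the state.
- robot.read_state(): the state, without advancing time (a new reading comes with each control period).
- robot.read_camera(name): name is "side" or "top"; returns a dict with "color" (420x560x3 uint8, red, green, blue), "intrinsics" (3x3 intrinsics, pixels), "k1" (the pictures are not rectified: a ray, as slopes to the right and down, at radius r is drawn at 1 + k1 r^2 times it, then the intrinsics apply), "pose" (4x4, takes a point from camera to world coordinates). Camera axes: x right, y down, z forward; pixel columns grow to the right and rows downward; lengths in m; the calibration is good to about 2 mm. A picture is of the moment at which its call begins. There is no depth.
- robot.close_job(): hands the job in; it is judged then, once.
The state is a dict: "t": time; "q": joint angles; "dq": joint speeds; "joint_torque": joint torques, N m; "tool_pos": TCP position; "orientation": TCP orientation; "force": force on the tool from outside, world axes, zero at the start; "wrist_torque": the same for the moment, N m; "opening": finger opening in m; "gripper_force": force on a finger pad.
Only numpy, scipy, OpenCV 4.12 (cv2) and the standard library are available. Lean on these libraries where they do the work, as an engineer would, in place of code of your own. Each camera call takes 0.05 s, during which the arm holds its last target. There are 200 camera calls.

TASK

Slide the orange sample carrier over the bench, without lifting it, into the inside corner of the aluminium locating fence, so that one long side lies flush along the rail and one end is up against the short end stop, ready to be gripped there. Leave the blue and the white carrier where they lie, and let go of the orange one.

Things in the scene. Friction and masses are not known exactly. Their poses are not given: they have to be found in the camera images.
- carrier_orange: Loose orange plastic plate, 55 mm (its x) by 80 mm (its y) by 12 mm high, about 90 g, a round metal sample cup in its top. Origin at the centre of its underside, z up. It lies flat and slides easily, turning if pushed off centre; its long sides start within 25 degrees of the fence's rail, between the rail and the robot, and the way from it straight to the rail is free.
- carrier_blue: The same carrier in blue, origin likewise, not to be moved. The three carriers lie side by side in a row along the rail's direction, in random order, 10 to 16 cm centre to centre.
- carrier_white: The same carrier in white, origin likewise. Not to be moved.
- fence: Fixed L-shaped aluminium fence, 14 mm high. Origin at its inside corner on the bench, z up; x points roughly away from the robot. Long rail: from the corner 450 mm along +y, inner face x = 0, 18 mm thick. Short end stop (robot's right): 82 mm along -x, inner face y = 0, 18 mm thick. Fully home, the carrier's centre is at x -27.5, y +40 mm, axes parallel to the fence's.

How it is judged:
By the outcome, as a careful person would: the job done as asked, in the order asked, and still so for the second after the job is handed in, with the robot touching nothing.
It also fails if it takes over 48 s, if anything falls off the work surface, if the arm or the gripper's body presses on something with over 40 N, if the wrist force passes 120 N, or if a joint passes its speed limit or range.

## Working session

There is one attempt and no reset: what is moved stays moved. The work goes in short steps, Python scripts to look and compute and a shell command to move; the robot and the scene stay as the last step left them, time stands still between calls to the robot, and variables do not carry over. Pictures are saved under pics/ and viewed, at most 10 in all, crops included, and the job is handed in when it is done.

```bash
ls; mkdir -p pics
python3 - <<'E'
from plant import robot
import cv2
for n in ("top","side"):
    c=robot.read_camera(n); cv2.imwrite(f"pics/{n}0.png",c["color"][:,:,::-1]); print(n,c["intrinsics"],c["k1"],c["pose"])
print(robot.read_state())
E
```

```text
pics
top [[517.65852814   0.         286.66541092]
 [  0.         517.65852814 207.92071502]
 [  0.           0.           1.        ]] 0.02644824386980448 [[ 0.00749756 -0.9822371   0.18749415  0.42100809]
 [-0.99960753 -0.00230077  0.02791934 -0.0490869 ]
 [-0.02699203 -0.18762989 -0.98186886  0.88162987]
 [ 0.          0.          0.          1.        ]]
side [[520.80848935   0.         284.94300192]
 [  0.         520.80848935 204.70611995]
 [  0.           0.           1.        ]] 0.01998306861828939 [[ 0.86331093 -0.30845939  0.39943339  0.27923843]
 [-0.50446824 -0.54995896  0.66562523 -0.54325174]
 [ 0.01435362 -0.776143   -0.63039355  0.49982292]
 [ 0.          0.          0.          1.        ]]
{'t': 0.1, 'q': array([-1.41740971e+00,  1.31128649e-01,  1.48914814e+00, -9.28693231e-06,
        1.52297338e+00, -8.53723952e-02]), 'dq': array([ 0.00055729, -0.00218071, -0.00208134,  0.00010709,  0.00054608,
        0.00269356]), 'joint_torque': array([ 1.51308206e-03, -5.61344862e+01, -4.93094337e+01,  7.70050823e-02,
        2.91943626e-02, -6.14834835e-05]), 'tool_pos': array([ 0.1418782 , -0.582614  ,  0.30177874]), 'orientation': array([-3.11758854e+00, -3.73955050e-01,  1.03032405e-04]), 'force': array([ 0.84447656,  0.40267074, -0.62341248]), 'wrist_torque': array([-0.00433176, -0.04041448,  0.02475244]), 'gripper_force': 0.0, 'opening': 0.09298845064072689}
```

View pics/top0.png

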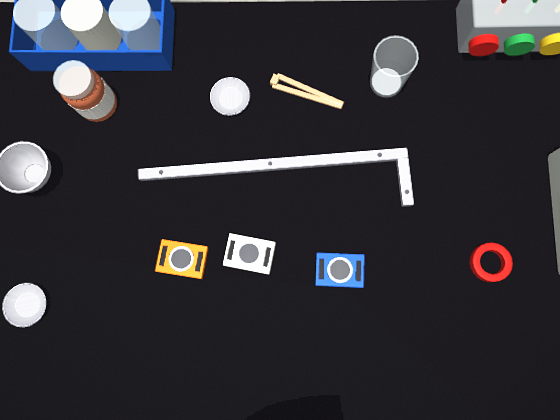

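View pics/side0.png

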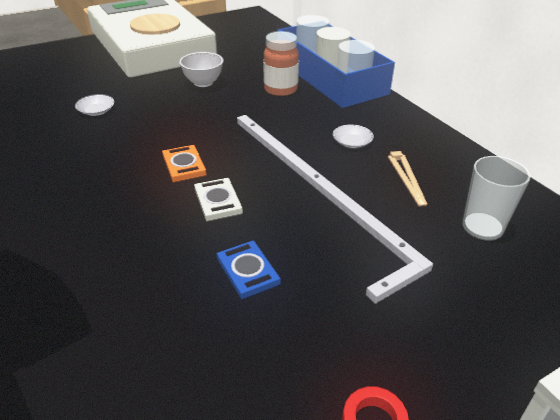

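The top picture shows orange at about (181,259), white at (249,254) and blue at (340,270). The rail runs from (139,175) to (407,153), and the stop goes down to (407,205), with the inside corner near (398,160). The side picture agrees: the way from orange to the rail is free.

```bash
cat > h.py <<'E'
import numpy as np, cv2
from plant import robot
from scipy.spatial.transform import Rotation as R
def w(c,uv,z):
    K=c["intrinsics"]; uv=np.asarray(uv,float).reshape(-1,1,2)
    s=cv2.undistortPoints(uv,K,np.array([c["k1"],0,0,0,0.]))[:,0]
    d=np.c_[s,np.ones(len(s))]@c["pose"][:3,:3].T; o=c["pose"][:3,3]
    return (o+d*((z-o[2])/d[:,2])[:,None])[:,:2]
def blob(m,near):
    cs=[k for k in cv2.findContours(m.astype(np.uint8),cv2.RETR_EXTERNAL,cv2.CHAIN_APPROX_NONE)[0] if cv2.contourArea(k)>150]
    return min(cs,key=lambda k:np.hypot(*(k.reshape(-1,2).mean(0)-near)))
def look(c):
    hsv=cv2.cvtColor(c["color"],cv2.COLOR_RGB2HSV); H,S,V=cv2.split(hsv)
    return {"orange":(H>8)&(H<28)&(S>150)&(V>90),"blue":(H>100)&(H<125)&(S>120)&(V>90),"white":(S<60)&(V>110)}
def rect(c,m,near,z=.012):
    p=w(c,blob(m,near).reshape(-1,2),z)
    (cx,cy),(a,b),th=cv2.minAreaRect((p*1000).astype(np.float32))
    if a<b: a,b,th=b,a,th+90      # th: world direction of the long side
    return np.round([cx,cy,a,b,(th+0)%180],1)
def yaw(s):
    x=R.from_rotvec(s["orientation"]).apply([1,0,0]); return np.degrees(np.arctan2(x[1],x[0]))
E
python3 - <<'E'
from h import *
c=robot.read_camera("top"); M=look(c)
for n,p in (("orange",(181,259)),("blue",(340,270)),("white",(249,254))): print(n,rect(c,M[n],p))
k=blob(M["white"],(300,165)); P=w(c,k.reshape(-1,2),.014)
px=k.reshape(-1,2)
def side(sel):
    v=cv2.fitLine((P[sel]*1000).astype(np.float32),cv2.DIST_HUBER,0,.01,.01).ravel(); return v
u,v=px.T
mid=170+(u-150)*(-13/250.)   # rail centre row approx
inner=(u>150)&(u<385)&(v>mid+1); 
e=(v>168)&(v<198)&(u>380)&(u<404)
a,b=side(inner),side(e)
t=np.linalg.solve(np.c_[a[:2],-b[:2]],b[2:]-a[2:]); print("rail",a,"stop",b,"corner",a[2:]+t[0]*a[:2], inner.sum(),e.sum())
E
```

```text
orange [499.8 153.   82.3  56.5  81.3]
blue [ 482.7 -113.5   81.2   56.1   87.8]
white [509.3  39.   81.1  56.3  79.3]
rail [ 8.2089886e-02 -9.9662495e-01  6.5491016e+02  9.2576685e+00] stop [ 9.9663025e-01  8.2025178e-02  6.3056830e+02 -2.1821654e+02] corner [ 673.3567  -214.69495] 234 29
```

```bash
python3 -m jog '0.43 0 0 0 4.5; 0.43 0 0 0 4.5; 0.43 0.028 -0.028 0 0; 0.43 0.028 -0.028 0 0; 0.43 0.028 -0.028 0 0; 0.43 0.028 -0.028 0 0; 0.43 0.028 -0.028 0 0; 0.43 0.028 -0.028 0 0; 0.43 0.028 -0.028 0 0; 0.43 0.028 -0.028 0 0'
cat > pos.py <<'E'
from h import *
C=np.array([673.4,-214.7]); F=np.array([[.9966,.0821],[-.0821,.9966]])
s=robot.read_state(); f=F@(s["tool_pos"][:2]*1000-C)
print("t %.2f fence xy %s z %.1f yaw-fence %.1f open %.1f"%(s["t"],f.round(1),s["tool_pos"][2]*1000,yaw(s)-4.7,s["opening"]*1000), "F fence",(F@s["force"][:2]).round(1),s["force"][2].round(1))
E
python3 pos.py
```

```text
t: 0.98
tool_pos: [0.3476, -0.3397, 0.3026]
orientation: [-3.139, -0.128, 0.0]
force: [0.4, -1.0, -0.6]
opening: 0.0404
gripper_force: 0.0
t 0.98 fence xy [-334.9  -97.8] z 302.6 yaw-fence -0.0 open 40.4 F fence [ 0.3 -1.1] -0.6
```

```bash
python3 -m jog '0.43 0.013 -0.039 0 0; 0.43 0.013 -0.039 0 0; 0.43 0.013 -0.039 0 0; 0.43 0.013 -0.039 0 0; 0.43 0.013 -0.039 0 0; 0.43 0.013 -0.039 0 0; 0.43 0.013 -0.039 0 0; 0.43 0.013 -0.039 0 0; 0.43 0.013 -0.039 0 0; 0.43 0.013 -0.039 0 0'
python3 pos.py
```

```text
t: 1.82
tool_pos: [0.4445, 0.06, 0.3028]
orientation: [3.139, 0.128, 0.001]
force: [0.3, -0.6, 0.5]
opening: 0.0395
gripper_force: 0.0
t 1.82 fence xy [-205.6  292.6] z 302.8 yaw-fence -0.0 open 39.5 F fence [ 0.3 -0.7] 0.5
```

```bash
python3 -m jog '0.43 0 -0.03 0 0; 0.43 0 -0.03 0.03 0; 0.43 0 0 0.04 0; 0.43 0 0 0.04 0; 0.43 0 0 0 0; 0.43 0 0 0 0' >/dev/null
python3 pos.py
```

```text
t 2.32 fence xy [-207.5  349.9] z 191.5 yaw-fence -0.0 open 39.8 F fence [ 0.4 -0.1] 0.1
```

```bash
python3 -m jog '0.43 0 -0.031 0 0; 0.43 0 0 0.035 0; 0.43 0 0 0.035 0; 0.43 0 0 0.02 0; 0.43 0 0 0.013 0; 0.43 0 0 0 0; 0.43 0 0 0 0' >/dev/null
python3 pos.py
python3 - <<'E'
from h import *
for n in ("side",):
    c=robot.read_camera(n); cv2.imwrite("pics/side1.png",c["color"][:,:,::-1])
E
```

```text
t 2.90 fence xy [-203.9  380.7] z 92.5 yaw-fence -0.1 open 40.0 F fence [-0.1  0.2] -0.4
```

View pics/side1.png

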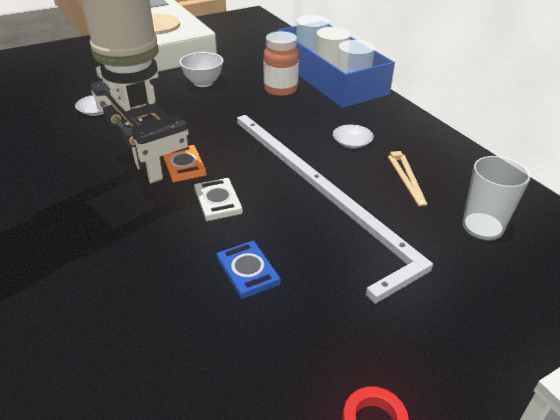

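The fingers stand on the robot side of the orange carrier, at about (155,165), and clear of the white one. Next I lower by 4 mm and push towards the rail.

```bash
python3 -m jog '0.43 0 0 0.004 0; 0.43 0.01 0 0 0; 0.43 0.008 0 0 0; 0.43 0.008 0 0 0; 0.43 0.01 0 0 0; 0.43 0.01 0 0 0; 0.43 0.01 0 0 0; 0.43 0.01 0 0 0; 0.43 0.01 0 0 0; 0.43 0.01 0 0 0' >/dev/null
python3 pos.py;python3 -m jog '0.43 0.01 0 0 0; 0.43 0.008 0 0 0; 0.43 0.006 0 0 0; 0.43 0 0 0 0;0.43 0 0 0 0' >/dev/null
python3 pos.py
python3 - <<'E'
from h import *
c=robot.read_camera("top"); cv2.imwrite("pics/top1.png",c["color"][:,:,::-1])
E
```

```text
t 3.78 fence xy [-118.3  380.9] z 86.9 yaw-fence -0.0 open 40.1 F fence [-0.4 -1.2] 1.1
t 4.20 fence xy [-95.3 380.8] z 86.4 yaw-fence -0.0 open 40.0 F fence [-0.8 -0.4] -0.9
```

View pics/top1.png

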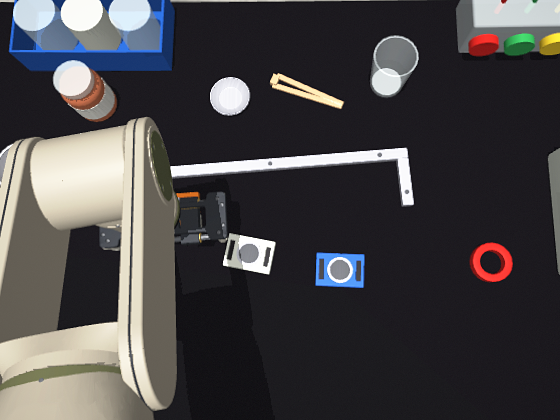

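The arm hides most of the orange carrier; its edge shows at about (187,194), some 25 px short of the rail. I keep pushing slowly until the force rises.

```bash
python3 -m jog '0.43 0.006 0 0 0; 0.43 0.006 0 0 0; 0.43 0.006 0 0 0; 0.43 0.006 0 0 0; 0.43 0.002 0 0 0; 0.43 0 0 0 0' >/dev/null
python3 pos.py
python3 -m jog '0.43 0.003 0 0 0; 0.43 0.002 0 0 0; 0.43 0.002 0 0 0; 0.43 0 0 0 0' >/dev/null
python3 pos.py
```

```text
t 4.75 fence xy [-68.8 380.8] z 86.4 yaw-fence -0.0 open 39.9 F fence [-0.1  0.9] 0.9
t 5.08 fence xy [-62.7 380.8] z 86.1 yaw-fence -0.0 open 40.5 F fence [-2.3  0.2] 1.4
```

```bash
python3 -m jog '0.43 0.001 0 0 0; 0.43 0 0 0 0' | sed -n '/force/p'; python3 pos.py
python3 -m jog '0.43 0.001 0 0 0; 0.43 0 0 0 0' >/dev/null; python3 pos.py
```

```text
force: [-6.9, -0.2, 4.9]
gripper_force: 3.4
t 5.25 fence xy [-62.6 380.8] z 86.0 yaw-fence -0.0 open 39.9 F fence [-6.9  0.4] 4.9
t 5.42 fence xy [-62.3 380.8] z 86.0 yaw-fence -0.0 open 40.1 F fence [-11.6  -0.5] 8.7
```

Run:
```python
from h import *
c=robot.read_camera("side"); cv2.imwrite("pics/side2.png",cv2.resize(c["color"][60:260,100:380,::-1],None,fx=2.5,fy=2.5))
```

```text
(no output)
```

View pics/side2.png

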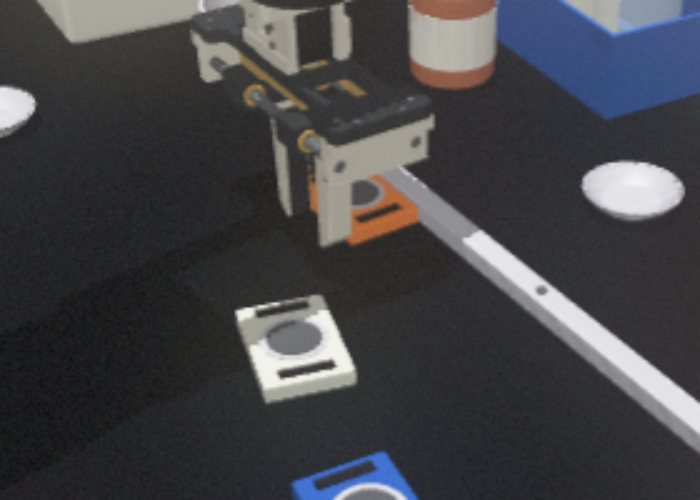

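The orange carrier's long side is against the rail at about (410,205) in this crop, and the white one is untouched. Before turning the tool I check how far the tall things beyond the rail stand.

```bash
python3 - <<'E'
from h import *
c=robot.read_camera("top"); C=np.array([673.4,-214.7]); F=np.array([[.9966,.0821],[-.0821,.9966]])
print(((w(c,[(102,120),(75,95),(380,97),(30,190)],0)*1000-C)@F.T).round())
E
python3 -m jog '0.43 -0.010 0 0 0; 0.2 -0.010 0 0 0; 0.2 0 0 -0.03 0; 0.2 0 0 -0.03 0; 0.2 0 -0.03 0 0;0.2 0 -0.03 0 0;0.2 0 -0.03 0 0;0.2 0 0 0 0' >/dev/null; python3 pos.py
```

```text
[[119. 517.]
 [171. 566.]
 [121.  15.]
 [ -0. 645.]]
t 6.18 fence xy [-80.5 475.4] z 147.1 yaw-fence 0.1 open 18.2 F fence [-0.5  0.3] -0.1
```

```bash
python3 -m jog '0.2 0 0 0 -7; 0.2 0 0 0 -7; 0.2 0 0 0 -7; 0.2 0 0 0 -7; 0.2 0 0 0 -7; 0.2 0 0 0 -7; 0.2 0 0 0 -7; 0.2 0 0 0 -7; 0.2 0 0 0 -7; 0.2 0 0 0 -7' >/dev/null
python3 -m jog '0.2 0 0 0 -7; 0.2 0 0 0 -7; 0.2 0 0 0 -6; 0.2 0 0.024 0 0; 0.2 0 0.024 0 0; 0.2 0 0 0 0; 0.2 0 0 0 0' >/dev/null; python3 pos.py
python3 - <<'E'
from h import *
c=robot.read_camera("top"); cv2.imwrite("pics/top2.png",c["color"][:,:,::-1])
c=robot.read_camera("side"); cv2.imwrite("pics/side3.png",cv2.resize(c["color"][60:260,100:380,::-1],None,fx=2.5,fy=2.5))
E
```

```text
t 7.60 fence xy [-31.9 470.2] z 146.0 yaw-fence 89.9 open 18.4 F fence [-0.1  0.2] -0.5
```

View pics/side3.png

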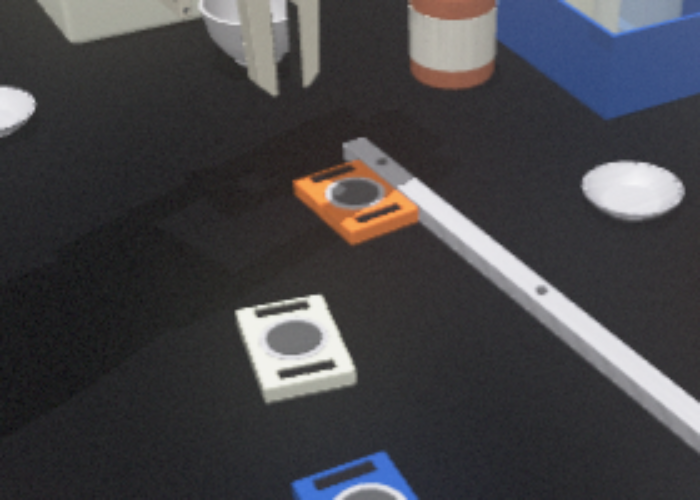

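The orange carrier lies flush at the rail, at about (355,200) in the crop. The fingers are clear beyond its far end. Next I lower and push it along the rail.

```bash
python3 -m jog '0.2 0 0 0.03 0; 0.2 0 0 0.0285 0; 0.2 -0.015 0 0 0; 0.2 -0.012 0 0 0; 0.2 -0.008 0 0 0; 0.2 -0.008 0 0 0; 0.2 -0.01 0 0 0; 0.2 -0.012 0 0 0; 0.2 -0.012 0 0 0; 0.2 -0.012 0 0 0' >/dev/null;  python3 pos.py
python3 -m jog '0.2 -0.012 0 0 0; 0.2 -0.012 0 0 0; 0.2 -0.012 0 0 0; 0.2 -0.012 0 0 0; 0.2 -0.012 0 0 0; 0.2 -0.01 0 0 0; 0.2 -0.006 0 0 0; 0.2 -0.003 0 0 0; 0.2 0 0 0 0' >/dev/null;  python3 pos.py
python3 - <<'E'
from h import *
c=robot.read_camera("side"); cv2.imwrite("pics/side4.png",cv2.resize(c["color"][60:300,130:450,::-1],None,fx=2.5,fy=2.5))
E
```

```text
t 8.53 fence xy [-32.5 380.6] z 88.0 yaw-fence 90.0 open 18.6 F fence [-0.4  1.1] 0.4
t 9.28 fence xy [-32.6 302.1] z 87.7 yaw-fence 89.9 open 18.7 F fence [0.5 0.6] 0.1
```

View pics/side4.png

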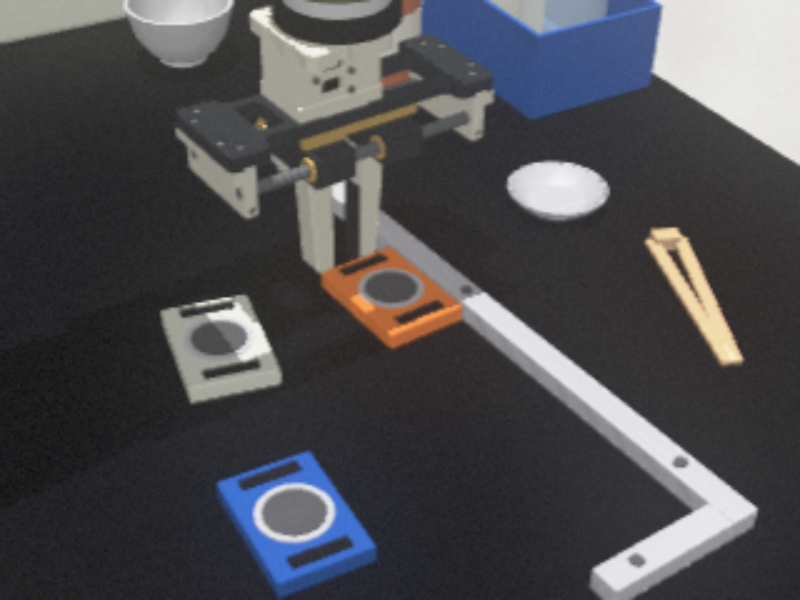

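The orange carrier follows along the rail, still flush, at about (390,290). Blue and white have not moved. I continue towards the stop.

```bash
python3 -m jog '0.2 -0.008 0 0 0; 0.2 -0.012 0 0 0; 0.2 -0.012 0 0 0; 0.2 -0.012 0 0 0; 0.2 -0.012 0 0 0; 0.2 -0.012 0 0 0; 0.2 -0.012 0 0 0; 0.2 -0.012 0 0 0; 0.2 -0.012 0 0 0; 0.2 -0.012 0 0 0' >/dev/null;  python3 pos.py
python3 -m jog '0.2 -0.012 0 0 0; 0.2 -0.012 0 0 0; 0.2 -0.012 0 0 0; 0.2 -0.012 0 0 0; 0.2 -0.01 0 0 0; 0.2 -0.008 0 0 0; 0.2 -0.006 0 0 0; 0.2 -0.004 0 0 0; 0.2 -0.004 0 0 0; 0.2 0 0 0 0' >/dev/null;  python3 pos.py
```

```text
t 10.17 fence xy [-32.7 185.4] z 87.8 yaw-fence 90.0 open 18.5 F fence [0.  0.9] 1.0
t 11.00 fence xy [-32.7 106.3] z 87.8 yaw-fence 90.0 open 18.4 F fence [-0.5 -1.1] -0.1
```

```bash
python3 -m jog '0.2 -0.005 0 0 0; 0.2 -0.005 0 0 0; 0.2 -0.004 0 0 0; 0.2 -0.003 0 0 0; 0.2 -0.002 0 0 0; 0.2 0 0 0 0' >/dev/null;  python3 pos.py
python3 -m jog '0.2 -0.001 0 0 0; 0.2 0 0 0 0' >/dev/null;  python3 pos.py
```

```text
t 11.50 fence xy [-32.7  89.6] z 87.8 yaw-fence 90.0 open 18.5 F fence [-0.8 10.1] 4.1
t 11.67 fence xy [-32.7  89.5] z 87.7 yaw-fence 90.0 open 18.5 F fence [-0.3 13.2] 5.0
```

```bash
python3 -m jog '0.2 0.008 0 0 0; 0.2 0.012 0 0 0; 0.2 0.02 0 -0.03 0; 0.2 0.03 0 -0.03 0; 0.2 0.03 0 0 0; 0.2 0.03 0 0 0; 0.2 0 0 0 0' >/dev/null;  python3 pos.py
python3 - <<'E'
from h import *
S=robot.read_camera("side"); T=robot.read_camera("top")
a=cv2.resize(S["color"][200:320,290:450,::-1],None,fx=5,fy=5,interpolation=2)
cv2.imwrite("pics/s5.png",a)
b=cv2.resize(T["color"][135:225,330:430,::-1],None,fx=6,fy=6,interpolation=2); cv2.imwrite("pics/t5.png",b)
print(rect(T,look(T)["orange"],(375,185)), rect(T,look(T)["blue"],(340,270)))
E
```

```text
t 12.25 fence xy [-32.4 221.5] z 148.2 yaw-fence 90.2 open 18.5 F fence [-0.5 -0.8] -0.4
[ 642.5 -176.3   80.8   57.    94.7] [ 482.7 -113.5   81.    56.1   87.8]
```

View pics/s5.png

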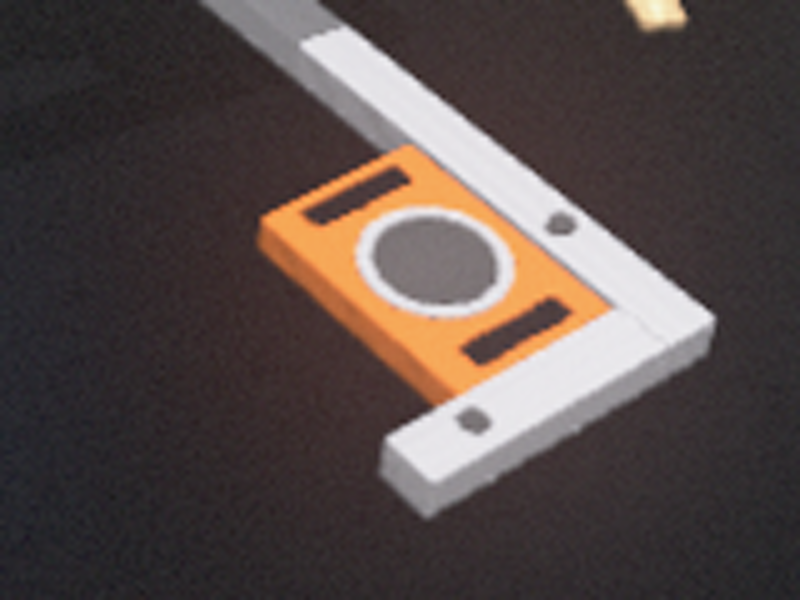

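View pics/t5.png

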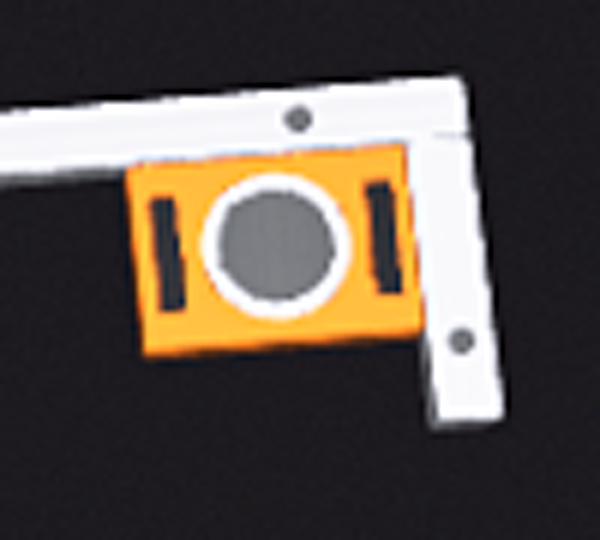

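The orange carrier sits in the corner, parallel to the rail (94.7° for both). In the side crop it closes against the rail at (520,230) and the stop at (540,350). One light press towards the rail will make sure of the flush fit.

```bash
python3 -m jog '0.2 0 -0.034 0 0; 0.2 0 -0.037 0 0; 0.2 -0.036 0 0 0; 0.2 -0.036 0 0 0; 0.2 -0.036 0 0 0; 0.2 -0.036 0 0 0; 0.2 -0.036 0 0 0; 0.2 0 0 0.03 0; 0.2 0 0 0.03 0; 0.2 0 0 0 0' >/dev/null;  python3 pos.py
python3 -m jog '0.2 0 0.006 0 0; 0.2 0 0.005 0 0; 0.2 0 0.003 0 0;0.2 0 0.002 0 0; 0.2 0 0 0 0' >/dev/null;  python3 pos.py
```

```text
t 13.18 fence xy [-103.7   33.5] z 85.6 yaw-fence 89.8 open 18.5 F fence [1.1 0. ] -0.2
t 13.60 fence xy [-87.3  36.3] z 87.4 yaw-fence 90.0 open 18.4 F fence [ 0.  -0.3] 0.3
```

```bash
python3 -m jog '0.2 0 0.002 0 0; 0.2 0 0.002 0 0; 0.2 0 0 0 0' >/dev/null;  python3 pos.py
python3 -m jog '0.2 0 0.001 0 0; 0.2 0 0 0 0' >/dev/null;  python3 pos.py;python3 -m jog '0.2 0 0.001 0 0; 0.2 0 0 0 0' >/dev/null;  python3 pos.py
```

```text
t 13.85 fence xy [-83.4  36.4] z 87.4 yaw-fence 90.0 open 18.4 F fence [-0.4 -0.2] -0.3
t 14.02 fence xy [-82.6  36.4] z 87.3 yaw-fence 90.0 open 19.1 F fence [-0.8 -0.1] 0.8
t 14.18 fence xy [-81.6  36.3] z 87.3 yaw-fence 90.0 open 18.4 F fence [0.3 0.1] 0.2
```

```bash
python3 -m jog '0.2 0 0.001 0 0; 0.2 0 0 0 0' >/dev/null;  python3 pos.py
python3 -m jog '0.2 0 0.001 0 0; 0.2 0 0 0 0' >/dev/null;  python3 pos.py
```

```text
t 14.35 fence xy [-80.6  36.3] z 87.3 yaw-fence 90.0 open 18.6 F fence [-0.5  0.1] 0.4
t 14.52 fence xy [-79.6  36.3] z 87.3 yaw-fence 90.0 open 18.5 F fence [0.5 0.9] 0.2
```

```bash
for i in 1; do python3 -m jog '0.2 0 0.001 0 0; 0.2 0 0.001 0 0; 0.2 0 0 0 0' >/dev/null;  python3 pos.py; done
python3 -m jog '0.2 0 0.001 0 0; 0.2 0 0 0 0' >/dev/null;  python3 pos.py
python3 -m jog '0.2 0 0.001 0 0; 0.2 0 0 0 0' >/dev/null;  python3 pos.py
```

```text
t 14.77 fence xy [-77.5  36.3] z 87.3 yaw-fence 90.0 open 18.7 F fence [-0.2  0. ] 0.1
t 14.93 fence xy [-76.9  36.3] z 87.1 yaw-fence 90.0 open 18.7 F fence [-2.2 -0.7] 1.3
t 15.10 fence xy [-76.5  36.3] z 87.0 yaw-fence 90.0 open 18.7 F fence [-5.2 -0.1] 3.2
```

```bash
python3 -m jog '0.2 0 0.001 0 0; 0.2 0 0 0 0; 0.2 0 -0.006 0 0; 0.2 0 -0.015 0 0; 0.2 0 -0.005 -0.035 0; 0.2 0 0 -0.035 0; 0.2 0 -0.035 -0.02 0; 0.2 0 -0.035 0 0; 0.2 0 0 0 0; 0.2 0 0 0 0' >/dev/null;  python3 pos.py
python3 - <<'E'
from h import *
T=robot.read_camera("top"); S=robot.read_camera("side"); F=np.array([[.9966,.0821],[-.0821,.9966]])
for c,n in((T,(375,185)),(S,(375,255))):
    r=rect(c,look(c)["orange"],n); print(r,(F@(r[:2]-[673.4,-214.7])).round(1))
cv2.imwrite("pics/t6.png",T["color"][:,:,::-1])
E
```

```text
t 15.93 fence xy [-172.1   36.5] z 177.1 yaw-fence 89.9 open 18.5 F fence [-0.1  0.6] 0.2
[ 642.6 -176.3   80.7   56.9   94.7] [-27.5  40.8]
[ 639.9 -175.    78.1   61.6   94.6] [-30.1  42.3]
```

View pics/t6.png

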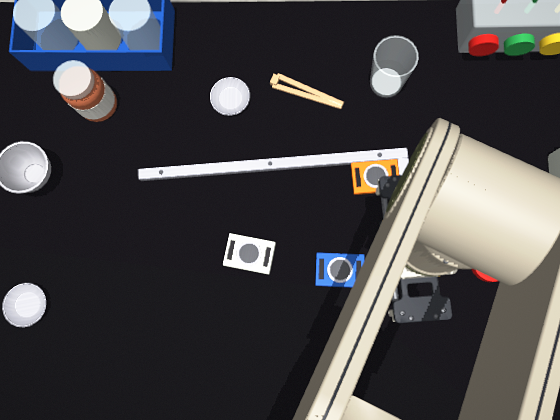

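The orange carrier is home in the corner at about (375,176). White at (249,254) and blue at (340,270) are where they were, and the gripper is clear.

```bash
python3 -c "
from plant import robot
print(robot.close_job())"
```

```text
the job is handed in; nothing more can be done
None
```

The orange carrier was slid into the fence corner, flush along the rail and up against the end stop, then let go; blue and white did not move, and the job was handed in at about 16 s.

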